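# Set the bell timer for the bag's finish

## Robot

A 6-joint arm with a two-finger parallel gripper is mounted at the origin on the work surface. World frame = base frame: x ahead of the robot, y to its left, z up, the work surface at z = 0. Lengths are in mm, angles in rad, forces in N, time in s.
With the tool pointing down it reaches from about 300 to 775 mm from the base axis. Payload 14.6 kg.
Tool frame: the origin (TCP) lies between the finger pads; the fingertips stand 25 mm ahead of it and the grasp point (between the pads) lies 6 mm ahead of it; z points along the fingers, y is the line along which they close (so a half turn about z gives the same grasp; the last joint's range is limited). The gripper opens to 94 mm and grips with 3 to 60 N. Pads are 16 mm wide; open, the fingers measure 119 mm over their backs; the gripper's body (75 mm by 177 mm) begins 78 mm behind the grasp point.
Start: joints at [1.192, 0.3, 1.521, -0, 1.321, -0.067], TCP at [168.722, 523.471, 230.446] pointing down, gripper open.
Joint ranges: [-3.03, 3.03], [-0.79, 2.21], [0.23, 2.52], [-1.04, 4.18], [0, 3.07], [-2.55, 2.55]. Speed limits (rad/s): [2.22, 2.22, 2.57, 3.14, 3.14, 3.14].

## Interface

Orientations are given as [roll, pitch, yaw] about the fixed x, y, z axes, in that order (R = Rz(yaw) Ry(pitch) Rx(roll)).
In Python, from cell import manip gives the robot as it stands. The module is installed in compiled form; this text tells all that it offers.
- The arm moves only by the tool step_arm, never from a script. Its argument "series" is one flat list of numbers, 5 for each row, row after row: the shift along the world's x, y, z in mm, then the turn about the world's z in rad, then the closure, from 0 (fully open) to 1 (shut). In form: [dx, dy, dz, spin, jaw, dx, dy, dz, spin, jaw, ...]. A call has 1 to 20 rows; each row shifts and turns the commanded pose from where the row before left it; what a row does not reach is not made up. A row lasts 1/8 s, in which the tool goes at most 62.5 mm and 10.7 degrees, less where a joint would pass 70% of its speed; a pose out of reach is approached as far as the arm can. A call is refused whole if a number of a shift passes 62.5 or a number of a turn 0.188, either way. A call with a gripper value outside its range is refused whole. The fingers move at their own pace and stop on an object; "squeeze" is the grip in N (left out, the last holds). Time passes only in rows, so rows that do not move let the fingers close. It gives the time, the measured TCP pose, the force, the opening and the grip force at its end, in the units of the state.
- manip.read_state(): the state, without advancing time (a new reading comes with each control period).
- manip.camera(name): name is "scene" or "top" or "wrist"; returns (picture, depth): 420x560x3 uint8, blue, green, red; 420x560 float32, mm along the optical axis (not along the pixel's ray), 0 where there is no reading.
- manip.camera_info(name): a dict with "fovy" (degrees; the focal length in pixels is half the picture's height over the tangent of half this angle, whatever the lens; pixels are square), "cx", "cy" (the principal point, pixels), "eye" and "orientation" of the camera in the world. Camera axes: x right, y down, z forward; pixel columns grow to the right and rows downward; lengths in mm; the calibration is good to about 2 mm. A picture is of the moment at which its call begins: read the wrist's pose just before it. camera_info takes no time and is no camera call; for the wrist camera it gives the pose at the moment of the call.
- manip.sign_off(): hands the job in; it is judged then, once.
The state is a dict: "clock": time; "joints": joint angles; "qd": joint speeds; "effort": joint torques, N m; "eef_pos": TCP position; "eef_rot": TCP orientation; "wrist_force": force on the tool from outside, world axes, zero at the start; "moment": the same for the moment, N m; "finger_gap": finger opening in mm; "finger_force": force on a finger pad.
Only numpy, scipy, OpenCV 4.12 (cv2) and the standard library are available. Lean on these libraries where they do the work, as an engineer would, in place of code of your own. Each camera call takes 0.05 s, during which the arm holds its last target. There are 200 camera calls.

## Task

The finish on the blue handbag has just gone on and needs 45 minutes to dry: set the bell timer on the bench. Wind its dial clockwise past the 60-minute mark, then turn it back to 45 minutes and let go. The dial is stiffer than the timer's grip on the bench, so keep a steady, moderate downward pressure on it while you twist: the timer has to stay in its place without swivelling or sliding, and nothing else on the bench may be disturbed.

Things in the scene. Friction and masses are not known exactly. Their poses are not given: they have to be found in the camera images.
- timer: the loose bell timer: round steel case, 96 mm across, white face, black twist dial; 0.25 kg. Origin under the case's centre on the bench, z up; x points from its front (robot's side) to its back. Under its own weight alone it swivels along with the dial; 10 to 20 N of downward pressure on the dial holds it fast on its rubber feet (36 mm from the axis, friction 0.6); over 30 N on the bench is too much
- timer_face (a point): centre of the timer's fixed white face, on its axis, 34.5 mm above the bench, axes as the timer's. Ticks every 5 minutes run clockwise seen from above over 270 degrees, long and bold every 15: the 0 tick (with a dot) lies 135 degrees counter-clockwise from +x, 30 exactly at +x, 45 at 67.5 degrees clockwise from +x, 60 at 135 degrees clockwise from +x
- timer_front (a point): the front point of the case's rim, at (-48, 0, 34) mm in the timer's frame; it tells whether the case has slid or swivelled
- dial (a joint): the dial's setting, rad: 0 at the 0 mark, grows clockwise seen from above, 0.0785 a minute: 30 min 2.356, 45 min 3.534, 60 min 4.712; hard stop at 5.027 (forcing it there swivels the timer). Takes 0.18 N m (firm grip), turns both ways, stays where left. Pointer direction, counter-clockwise from the timer's +x: 2.356 minus this value
- dial_bar (a point): centre of the dial's grip, an upright black bar 50 mm long, 14 mm thick, 28 mm tall (39.5 to 67.5 mm above the bench) across the dial's skirt, a disc 54 mm across whose upper face is 39.5 mm above the bench. The point is on the axis, 53.5 mm above the bench; x runs along the bar to the pointer end, z up. Pressing down on it is stiff: some 25 N per mm
- dial_pointer (a point): the pointer end of the bar's top, 25 mm from the axis, 67.5 mm above the bench; a white line runs along the bar's top from the middle to this end and down the end face
- bottle_a: grey squeeze bottle with white cap and paper label, 42 mm diameter, 115 mm tall; origin under its centre. Bystander
- bottle_b: white squeeze bottle with black cap, 38 mm diameter, 100 mm tall; origin under its centre. Bystander
- bottle_c: clear bottle with white cap, 48 mm diameter, 125 mm tall; origin under its centre. Bystander
- tin: flat closed aluminium tin of leather cream, 74 mm diameter, 24 mm tall, plain lid without marks or knob, close beside the timer; origin under its centre. Bystander
- cup: small clear mixing cup, 46 mm diameter, 36 mm tall, standing close to the timer; origin under its centre. Bystander
- swab_tub: clear tub full of cotton swabs, 68 mm diameter, 90 mm tall; origin under its centre. Bystander
- slicker: edge tool lying flat, a wooden handle with a steel blade, 180 mm long along its x, 14 mm wide, 10 mm high, close beside the timer; origin under its middle. Bystander
Mind the look-alikes: they are no part of the job. Leave any yellow look-alike of the timer alone.

How it is judged (in metres and radians):
On the way:
1. the dial is wound past the 60-minute mark (value of joint dial above 4.715 rad), for 0.1 s.
At the end, for the whole second after the job is handed in: The dial rests at 45 minutes, within 1.5 minutes (3.534 +- 0.118 rad), after having been past the 60 mark; the timer stands flat on its feet, at rest, its centre and the front of its rim within 15 mm of where they were; the other things are where they were (value of joint dial between 3.41648 and 3.6521 rad and velocity of joint dial between -0.05 and 0.05 rad/s and linear speed of timer below 0.02 m/s and angle between timer's own z axis and vertical below 0.05 rad and height (world z) of timer below 0.004 m and distance of each of timer_front, timer from where it was at the start of the episode below 0.015 m); the robot touches nothing.
It fails at once if the timer is let slide or swivel: its centre or the front of its rim goes more than 15 mm from its place (distance of any of timer_front, timer from where it was at the start of the episode above 0.015 m).
It fails at once if the timer is pressed onto the bench with more than 30 N (contact force between timer and table above 30 N).
It fails at once if another thing on the bench is shifted by more than 30 mm or tipped (distance of any of bottle_a, bottle_b, bottle_c, tin, cup, swab_tub, slicker from where it was at the start of the episode above 0.03 m or angle between any of bottle_a, bottle_b, bottle_c, tin, cup, swab_tub, slicker's own z axis and vertical above 0.4 rad).
It also fails if it takes over 72 s, if anything falls off the work surface, if the arm or the gripper's body presses on something with over 40 N, if the wrist force passes 120 N, or if a joint passes its speed limit or range.

## Working session

There is one attempt and no reset: what is moved stays moved. The work goes in short steps, Python scripts to look and compute and a tool call to move; the robot and the scene stay as the last step left them, time stands still between calls to the robot, and variables do not carry over. Pictures are saved under pics/ and viewed, at most 10 in all, crops included, and the job is handed in when it is done.

Besides the shell and the picture viewer there is one more tool, called after "Emit:" in YAML: its name, and indented under it one key for each argument. step_arm: Moves the arm, as the interface text tells. Its arguments: {"type":"object","properties":{"series":{"type":"array"},"squeeze":{"type":"number"}},"required":["series"]}

```bash
mkdir -p pics
python3 - <<'E'
from cell import manip
import cv2
print(manip.read_state())
for n in("scene","top"):
    p,d=manip.camera(n); cv2.imwrite(f"pics/{n}0.png",p); print(n,manip.camera_info(n))
E
```

```text
{'clock': 0.0, 'joints': array([ 1.19242051e+00,  3.00444314e-01,  1.52157707e+00,  1.53783456e-05,
        1.32070488e+00, -6.65923697e-02]), 'qd': array([-0.00134837,  0.00103541, -0.00017673, -0.0015703 , -0.00080138,
       -0.00119697]), 'effort': array([-4.63274337e-04, -5.31804979e+01, -3.52723038e+01,  7.07690092e-02,
        2.45692651e-02, -1.60393733e-04]), 'eef_pos': array([168.62485099, 523.26712321, 229.90270523]), 'eef_rot': array([-3.14046254e+00, -9.02967384e-05,  2.82980534e+00]), 'wrist_force': array([-0.37251319, -0.86933419, -0.19571634]), 'moment': array([-0.02276107,  0.01304092,  0.0275072 ]), 'finger_force': 0.0, 'finger_gap': 93.9863243897076}
scene {'fovy': 43.63047060788083, 'cx': 278.71565025391027, 'cy': 214.51717389543572, 'eye': array([1370.94111879,  208.57116267,  823.28787846]), 'orientation': array([-2.33936331, -0.02058368,  1.98336567])}
top {'fovy': 45.28628389247998, 'cx': 276.2728579606581, 'cy': 201.74765552494404, 'eye': array([ 445.46636861,  -93.48120846, 1069.05871667]), 'orientation': array([-2.97661326, -0.01525993, -1.55390764])}
```

View pics/top0.png

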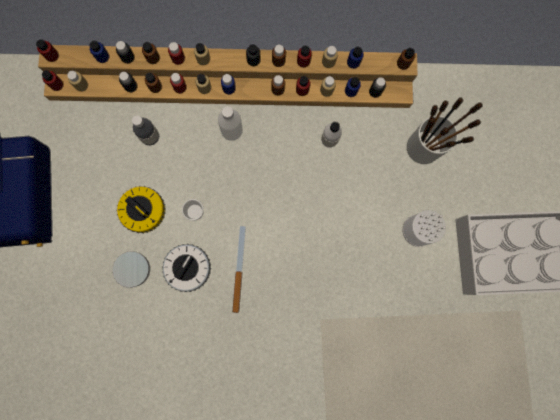

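View pics/scene0.png

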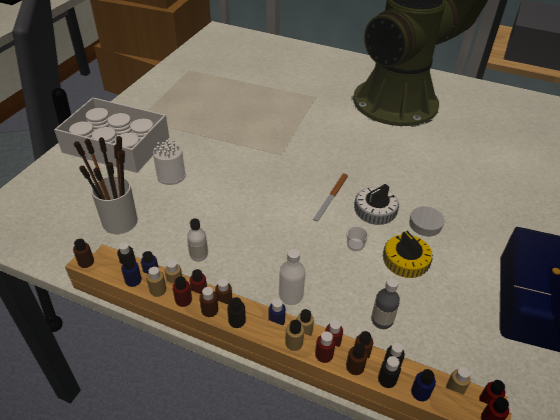

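The top view shows the white timer at about (186,267), its pointer going up and right. The tin is at (130,268), the cup at (194,211), the slicker at (239,270) and the yellow look-alike at (140,209).

```bash
cat > h.py <<'E'
import numpy as np, cv2
from scipy.spatial.transform import Rotation as Ro
def ray(info,u,v,z,shape=(420,560)):
    f=shape[0]/2/np.tan(np.radians(info["fovy"]/2))
    d=Ro.from_euler("xyz",info["orientation"]).as_matrix()@[(u-info["cx"])/f,(v-info["cy"])/f,1]
    e=np.array(info["eye"]); return (e+d*(z-e[2])/d[2])
def proj(info,P):
    f=210/np.tan(np.radians(info["fovy"]/2))
    c=Ro.from_euler("xyz",info["orientation"]).as_matrix().T@(np.array(P)-info["eye"])
    return info["cx"]+f*c[0]/c[2],info["cy"]+f*c[1]/c[2]
E
python3 - <<'E'
from cell import manip
from h import *
p=cv2.imread("pics/top0.png"); i=manip.camera_info("top")
for n,u,v,z in [("timer",186,267.5,34),("tin",130,268,24),("cup",194.5,211,36),("slick_a",242,228,10),("slick_b",236,311,10),("yellow",140,209,34)]:
    print(n,ray(i,u,v,z).round(1))
cv2.imwrite("pics/crop0.png",cv2.resize(p[195:320,100:260],None,fx=5,fy=4.8*5/4.8*0.96,interpolation=cv2.INTER_CUBIC))
E
```

```text
timer [478.9  75.   34. ]
tin [476.2 191.1  24. ]
cup [595.   62.5  36. ]
slick_a [564.4 -35.2  10. ]
slick_b [392.8 -27.7  10. ]
yellow [597.4 175.6  34. ]
```

View pics/crop0.png

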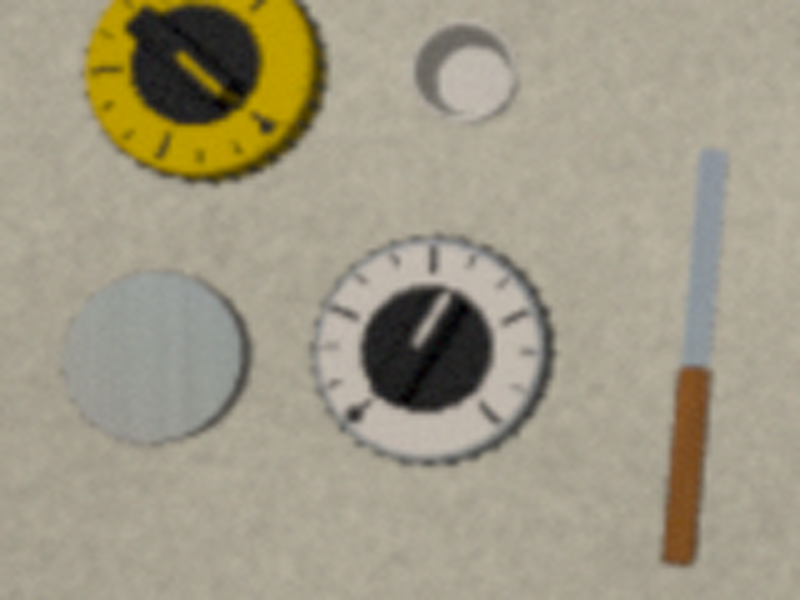

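Emit:
step_arm:
  series: [31,-45,0,0,0,31,-45,0,0,0,31,-45,0,0,0,31,-45,0,0,0,31,-45,0,0,0,31,-45,0,0,0,31,-45,0,0,0,31,-45,0,0,0,31,-45,0,0,0,31,-43,0,0,0,0,0,0,0,0,0,0,0,0,0,0,0,0,0,0]

```text
clock: 1.72
eef_pos: [478.2, 76.4, 230.5]
eef_rot: [3.142, -0.0, 2.831]
wrist_force: [-0.3, 0.4, 0.6]
finger_gap: 94.0
finger_force: 0.0
```

Run:
```python
from cell import manip
from h import *
s=manip.read_state(); print(s["clock"],s["joints"].round(3),s["eef_pos"],s["eef_rot"])
i=manip.camera_info("wrist"); print(i); p,d=manip.camera("wrist"); cv2.imwrite("pics/w0.png",p); np.savez("w0",p=p,d=d,**i)
```

```text
1.725 [ 0.083  0.153  1.701  0.     1.288 -1.178] [478.21392661  76.42268694 230.48664087] [ 3.1415273e+00 -8.7697269e-05  2.8312273e+00]
{'fovy': 66.80874936717609, 'cx': 277.1693357028953, 'cy': 212.45062107566994, 'eye': array([398.17489409, 102.30967856, 384.20974659]), 'orientation': array([2.85116093e+00, 6.58745659e-04, 1.26023433e+00])}
```

View pics/w0.png

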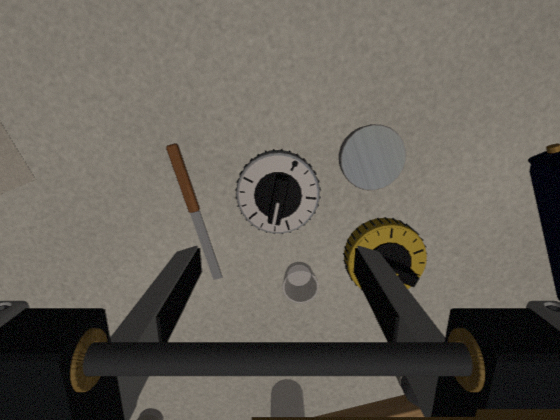

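The timer is at (278,192) in the wrist view, with its white pointer line at about (276,215) and the 0 dot at (294,165). Next I measure the centre, the bar direction and the timer yaw.

Run:
```python
from h import *
z=np.load("w0.npz"); i={k:z[k] for k in("fovy","cx","cy","eye","orientation")}; p=z["p"]
g=cv2.cvtColor(p,cv2.COLOR_BGR2GRAY)
# rectify: sample on world planes 0.25mm/px about the rough centre (axes: col=+x, row=+y)
def rect(h,c=(478,75),R=60,s=.25):
    n=int(2*R/s); a=np.linspace(-R,R,n); X,Y=np.meshgrid(c[0]+a,c[1]+a)
    m=Ro.from_euler("xyz",i["orientation"]).as_matrix(); q=np.stack([X,Y,np.full_like(X,h)],-1)-i["eye"]; q=q@m
    f=210/np.tan(np.radians(i["fovy"]/2))
    return cv2.remap(p,(i["cx"]+f*q[...,0]/q[...,2]).astype(np.float32),(i["cy"]+f*q[...,1]/q[...,2]).astype(np.float32),cv2.INTER_CUBIC)
w=lambda u,v:(478-60+u*.25,75-60+v*.25)
F=rect(34.5); gF=cv2.cvtColor(F,cv2.COLOR_BGR2GRAY); hs=cv2.cvtColor(F,cv2.COLOR_BGR2HSV)
T=rect(67.5); gT=cv2.cvtColor(T,cv2.COLOR_BGR2GRAY)
S=rect(39.5); gS=cv2.cvtColor(S,cv2.COLOR_BGR2GRAY)
# skirt: dark disc
cs,_=cv2.findContours(cv2.morphologyEx((gS<60).astype(np.uint8),cv2.MORPH_OPEN,np.ones((15,15))),0,1)
c=max(cs,key=cv2.contourArea); (u,v),r=cv2.minEnclosingCircle(c); e=cv2.fitEllipse(c)
print("skirt",w(u,v),r*.25,w(*e[0]),np.array(e[1])*.25)
# white line at top height inside 30 mm of centre
yy,xx=np.mgrid[:480,:480]
m=(gT>110)&(np.hypot((xx-240)*.25,(yy-240)*.25)<32)
n,l,st,ce=cv2.connectedComponentsWithStats(m.astype(np.uint8))
for k in range(1,n):
    if st[k,4]>60:
        q=np.argwhere(l==k)[:,::-1].astype(np.float32); d=cv2.fitLine(q,2,0,.01,.01).ravel(); print("line",st[k],w(*ce[k]),np.degrees(np.arctan2(d[1],d[0])))
cv2.imwrite("pics/r0.png",np.hstack([cv2.resize(F,(400,400)),cv2.resize(T,(400,400))]))
```

```text
skirt (480.07699966430664, 74.64657211303711) 30.0460205078125 (476.9886589050293, 76.70942687988281) [51.11281204 53.83691406]
line [  113   113   255   255 18301] (np.float64(486.81976394732527), np.float64(70.02718430686848)) 60.98971
```

View pics/r0.png

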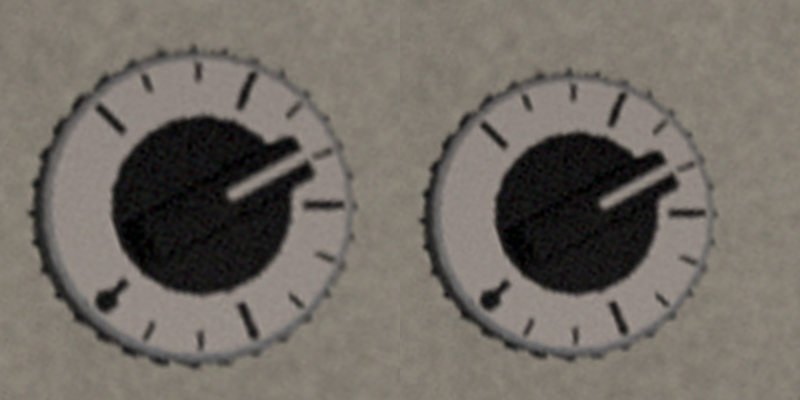

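Emit:
step_arm:
  series: [0,0,-30,-0.159,0,0,0,-30,0,0,0,0,-30,0,0,0,0,-30,0,0,0,0,-25,0,0,0,0,-13,0,0,0,0,-5,0,0,0,0,0,0,0,0,0,0,0,0,0,0,0,0,0.7]
  squeeze: 10

```text
clock: 3.02
eef_pos: [479.0, 75.5, 68.0]
eef_rot: [3.141, 0.001, 2.671]
wrist_force: [0.1, 0.3, 0.3]
finger_gap: 87.1
finger_force: 0.0
```

Emit:
step_arm:
  series: [0,0,0,0,1,0,0,0,0,1,0,0,0,0,1,0,0,0,0,1,0,0,0,0,1,0,0,0,0,1]

```text
clock: 3.78
eef_pos: [478.7, 75.5, 67.4]
eef_rot: [-3.142, -0.0, 2.671]
wrist_force: [0.1, -0.6, 0.0]
finger_gap: 27.4
finger_force: 0.0
```

Emit:
step_arm:
  series: [-0.5,0.7,-0.5,0,1,0,0,0,0,1,0,0,0,0,1,0,0,0,0,1,0,0,0,0,1]

```text
clock: 4.4
eef_pos: [478.2, 76.1, 66.9]
eef_rot: [-3.141, -0.0, 2.671]
wrist_force: [0.6, -0.3, -1.6]
finger_gap: 14.1
finger_force: 10.0
```

Emit:
step_arm:
  series: [0,0,0,0,1,0,0,0,0,1,0,0,0,0,1]
  squeeze: 40

```text
clock: 4.78
eef_pos: [478.2, 76.2, 66.9]
eef_rot: [-3.141, -0.0, 2.671]
wrist_force: [-0.3, 0.1, -2.1]
finger_gap: 13.7
finger_force: 40.0
```

Emit:
step_arm:
  series: [0,0,-0.3,0,1,0,0,0,0,1,0,0,0,0,1]

```text
clock: 5.15
eef_pos: [478.2, 76.1, 66.8]
eef_rot: [-3.142, 0.0, 2.671]
wrist_force: [-2.5, 0.0, 3.4]
finger_gap: 13.4
finger_force: 40.0
```

Emit:
step_arm:
  series: [0,0,-0.2,0,1,0,0,0,0,1,0,0,0,0,1]

```text
clock: 5.52
eef_pos: [478.3, 76.1, 66.8]
eef_rot: [3.142, 0.0, 2.671]
wrist_force: [-4.3, -1.2, 7.9]
finger_gap: 13.7
finger_force: 40.0
```

Emit:
step_arm:
  series: [0,0,-0.3,0,1,0,0,0,0,1,0,0,0,0,1]

```text
clock: 5.9
eef_pos: [478.3, 76.2, 66.8]
eef_rot: [3.142, 0.0, 2.671]
wrist_force: [-5.9, -1.2, 11.3]
finger_gap: 13.6
finger_force: 40.0
```

Emit:
step_arm:
  series: [0,0,0,-0.03,1,0,0,0,-0.03,1,0,0,0,-0.03,1,0,0,0,-0.03,1]

```text
clock: 6.4
eef_pos: [478.3, 76.1, 66.8]
eef_rot: [3.142, 0.0, 2.55]
wrist_force: [-5.1, -0.8, 11.1]
finger_gap: 13.7
finger_force: 40.0
```

Emit:
step_arm:
  series: [-0.2,0,-0.2,0,1,0,0,0,0,1,0,0,0,0,1]

```text
clock: 6.78
eef_pos: [478.3, 76.1, 66.8]
eef_rot: [3.141, 0.001, 2.551]
wrist_force: [-5.9, -0.9, 13.3]
finger_gap: 13.9
finger_force: 40.0
```

Run:
```python
from cell import manip
s=manip.read_state(); print(s["wrist_force"],s["moment"],s["joints"])
```

```text
[-5.87090902 -0.85277774 13.28239136] [-0.2547465   1.16274839  0.05571897] [ 8.23134619e-02  3.67542969e-01  1.85718609e+00 -1.62630353e-04
  9.16182271e-01 -8.97769187e-01]
```

Emit:
step_arm:
  series: [-0.5,0,0,0,1,0,0,0,0,1,0,0,0,0,1]

```text
clock: 7.15
eef_pos: [478.2, 76.1, 66.8]
eef_rot: [3.141, 0.001, 2.551]
wrist_force: [-2.4, -0.7, 10.0]
finger_gap: 13.6
finger_force: 40.0
```

Emit:
step_arm:
  series: [-0.4,0,0,-0.03,1,0,0,0,-0.03,1,0,0,0,-0.03,1,0,0,0,-0.03,1]

```text
clock: 7.65
eef_pos: [478.1, 76.2, 66.8]
eef_rot: [3.14, 0.002, 2.43]
wrist_force: [-0.3, -0.7, 7.5]
finger_gap: 13.4
finger_force: 40.0
```

Emit:
step_arm:
  series: [-0.2,0,-0.5,0,1,0,0,0,0,1,0,0,0,0,1]

```text
clock: 8.02
eef_pos: [478.1, 76.2, 66.7]
eef_rot: [3.14, 0.002, 2.431]
wrist_force: [-1.5, -1.7, 13.9]
finger_gap: 13.8
finger_force: 40.0
```

Emit:
step_arm:
  series: [0,0,0,-0.04,1,0,0,0,-0.04,1,0,0,0,-0.04,1,0,0,0,-0.04,1,0,0,0,-0.04,1,0,0,0,-0.04,1]

```text
clock: 8.78
eef_pos: [478.1, 76.1, 66.7]
eef_rot: [3.139, 0.002, 2.19]
wrist_force: [-1.8, -2.0, 14.8]
finger_gap: 13.7
finger_force: 40.0
```

```bash
cat > look.py <<'E'
from cell import manip
from h import *
import sys
s=manip.read_state(); print(s["clock"],s["wrist_force"].round(1),s["moment"].round(2),s["eef_rot"])
i=manip.camera_info("wrist"); p,d=manip.camera("wrist")
R=60;c=(478,76)
n=480; a=np.linspace(-R,R,n); X,Y=np.meshgrid(c[0]+a,c[1]-a)
m=Ro.from_euler("xyz",i["orientation"]).as_matrix()
f=210/np.tan(np.radians(i["fovy"]/2)); o=[]
for h in (34.5,67.5):
    q=(np.stack([X,Y,np.full_like(X,h)],-1)-i["eye"])@m
    o.append(cv2.resize(cv2.remap(p,(i["cx"]+f*q[...,0]/q[...,2]).astype(np.float32),(i["cy"]+f*q[...,1]/q[...,2]).astype(np.float32),cv2.INTER_CUBIC),(400,400)))
cv2.imwrite(f"pics/{sys.argv[1]}.png",np.hstack(o))
E
python3 look.py r1
```

```text
8.775 [-1.8 -2.  14.8] [-0.34  0.43  0.19] [3.13904177e+00 1.85422605e-03 2.18978722e+00]
```

View pics/r1.png

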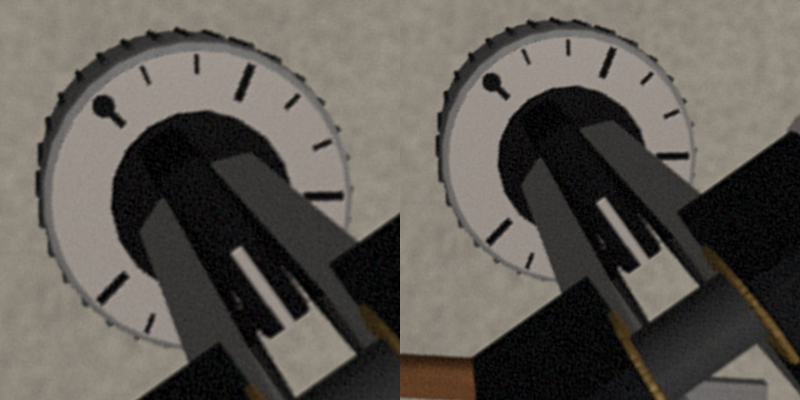

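The wrist view shows the timer still square, with the 30 tick at +x and the face centre at about (197,195). The pointer follows the tool, at about -55°. I continue winding.

Emit:
step_arm:
  series: [0,0,0,-0.04,1,0,0,0,-0.04,1,0,0,0,-0.04,1,0,0,0,-0.04,1,0,0,0,-0.04,1,0,0,0,-0.04,1,0,0,0,-0.04,1,0,0,0,-0.04,1]

```text
clock: 9.82
eef_pos: [478.0, 76.1, 66.7]
eef_rot: [3.139, 0.001, 1.87]
wrist_force: [-1.4, -0.3, 14.3]
finger_gap: 13.8
finger_force: 40.0
```

Emit:
step_arm:
  series: [0,0,0,-0.04,1,0,0,0,-0.04,1,0,0,0,-0.04,1,0,0,0,-0.04,1,0,0,0,-0.04,1,0,0,0,-0.04,1]

```text
clock: 10.58
eef_pos: [478.0, 76.1, 66.7]
eef_rot: [3.139, 0.0, 1.63]
wrist_force: [-1.3, -1.6, 15.1]
finger_gap: 13.6
finger_force: 40.0
```

Emit:
step_arm:
  series: [0,0,0,-0.04,1,0,0,0,-0.04,1,0,0,0,-0.04,1,0,0,0,-0.04,1,0,0,0,-0.04,1,0,0,0,-0.04,1,0,0,0,-0.04,1,0,0,0,-0.04,1,0,0,0,-0.04,1,0,0,0,-0.04,1,0,0,0,-0.04,1,0,0,0,-0.04,1]

```text
clock: 12.08
eef_pos: [478.0, 76.1, 66.7]
eef_rot: [3.139, -0.001, 1.15]
wrist_force: [-2.9, -2.0, 14.7]
finger_gap: 13.5
finger_force: 40.0
```

Emit:
step_arm:
  series: [0,0,0,-0.04,1,0,0,0,-0.04,1,0,0,0,-0.04,1,0,0,0,-0.04,1,0,0,0,-0.04,1,0,0,0,-0.04,1,0,0,0,-0.04,1,0,0,0,-0.04,1,0,0,0,-0.04,1,0,0,0,-0.04,1]

```text
clock: 13.32
eef_pos: [478.0, 76.2, 66.7]
eef_rot: [3.14, -0.002, 0.75]
wrist_force: [-2.7, -1.8, 15.0]
finger_gap: 13.7
finger_force: 40.0
```

```bash
python3 look.py r2
```

```text
13.325 [-2.7 -1.8 15. ] [-0.32  0.72  0.19] [ 3.13960172e+00 -2.14157153e-03  7.49780098e-01]
```

View pics/r2.png

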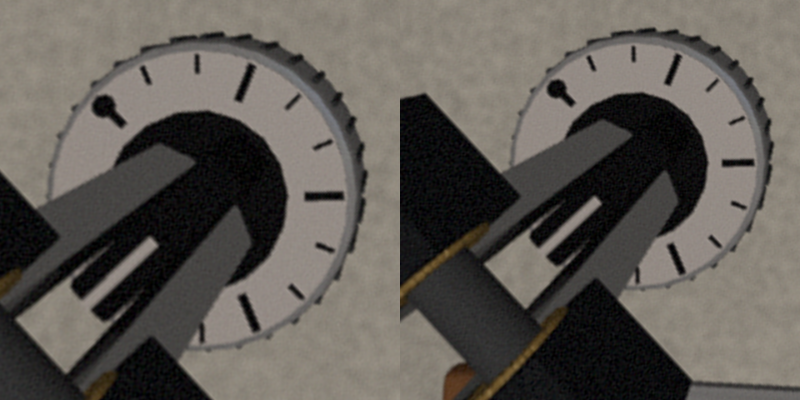

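The timer is still square in this view, and the pointer is at about -137°, just past 60. I go a little further, hold, then turn back.

Emit:
step_arm:
  series: [0,0,0,-0.04,1,0,0,0,-0.04,1,0,0,0,-0.04,1,0,0,0,0,1,0,0,0,0,1,0,0,0,0.04,1,0,0,0,0.04,1,0,0,0,0.04,1]

```text
clock: 14.38
eef_pos: [477.9, 76.2, 66.7]
eef_rot: [3.14, -0.002, 0.752]
wrist_force: [-2.0, -1.3, 14.8]
finger_gap: 13.6
finger_force: 40.0
```

Emit:
step_arm:
  series: [0,0,0,0.04,1,0,0,0,0.04,1,0,0,0,0.04,1,0,0,0,0.04,1,0,0,0,0.04,1,0,0,0,0.04,1,0,0,0,0.04,1,0,0,0,0.04,1,0,0,0,0.04,1,0,0,0,0.04,1]

```text
clock: 15.62
eef_pos: [478.0, 76.1, 66.7]
eef_rot: [3.139, -0.001, 1.152]
wrist_force: [-3.2, -1.9, 14.8]
finger_gap: 14.1
finger_force: 40.0
```

Emit:
step_arm:
  series: [0,0,0,0.04,1,0,0,0,0.04,1,0,0,0,0.04,1,0,0,0,0.04,1,0,0,0,0.04,1,0,0,0,0.04,1,0,0,0,0.04,1,0,0,0,0.04,1,0,0,0,0.04,1,0,0,0,0.04,1]

```text
clock: 16.88
eef_pos: [478.0, 76.1, 66.7]
eef_rot: [3.139, -0.0, 1.552]
wrist_force: [-2.0, -1.6, 15.9]
finger_gap: 13.9
finger_force: 40.0
```

Next I turn to yaw 1.97, then ease off the torque and the downward pressure before opening.

Emit:
step_arm:
  series: [0,0,0,0.04,1,0,0,0,0.04,1,0,0,0,0.04,1,0,0,0,0.04,1,0,0,0,0.04,1,0,0,0,0.04,1,0,0,0,0.04,1,0,0,0,0.04,1,0,0,0,0.04,1,0,0,0,0.04,1,0,0,0,0.015,1,0,0,0,0,1,0,0,0,0,1]

```text
clock: 18.5
eef_pos: [478.1, 76.1, 66.8]
eef_rot: [3.139, 0.001, 1.966]
wrist_force: [-2.3, -1.9, 14.5]
finger_gap: 14.1
finger_force: 40.0
```

```bash
python3 look.py r3
```

```text
18.5 [-2.3 -1.9 14.5] [-0.34  0.47 -0.08] [3.13867646e+00 1.08788513e-03 1.96559006e+00]
```

View pics/r3.png

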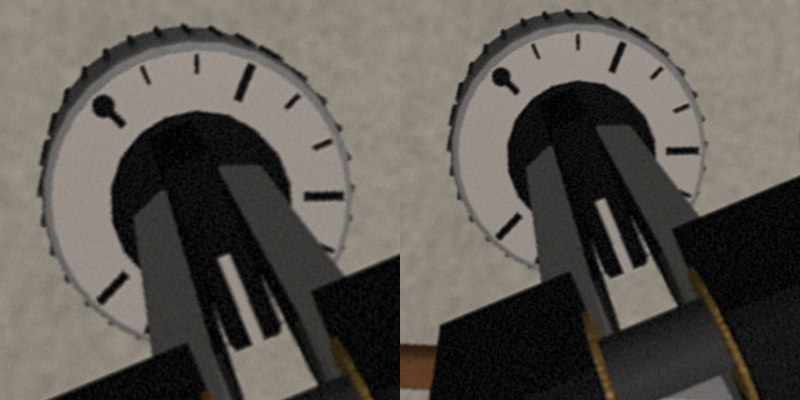

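The pointer is at about -67° against a target of -67.5°, and the case has not moved. I release and lift away.

Emit:
step_arm:
  series: [0,0,0.4,0,1,0,0,0,0,1,0,0,0,0,0,0,0,0,0,0,0,0,0,0,0,0,0,0,0,0,0,0,0,0,0,0,0,0,0,0,0,0,0,0,0,0,0,0,0,0]

```text
clock: 19.8
eef_pos: [476.9, 76.2, 65.9]
eef_rot: [3.142, 0.0, 1.966]
wrist_force: [-0.2, -0.1, -0.0]
finger_gap: 90.5
finger_force: 0.0
```

Emit:
step_arm:
  series: [0,0,10,0,0,0,0,25,0,0,0,0,40,0,0,0,0,40,0,0,0,0,40,0,0,0,0,0,0,0,0,0,0,0,0]

```text
clock: 20.68
eef_pos: [476.6, 76.1, 220.4]
eef_rot: [-3.141, -0.0, 1.966]
wrist_force: [-1.3, 0.4, -0.1]
finger_gap: 94.1
finger_force: 0.0
```

```bash
python3 look.py r4
```

```text
20.675 [-1.3  0.4 -0.1] [-0.1  -0.03  0.01] [-3.14107102e+00 -1.35738324e-04  1.96578907e+00]
```

View pics/r4.png

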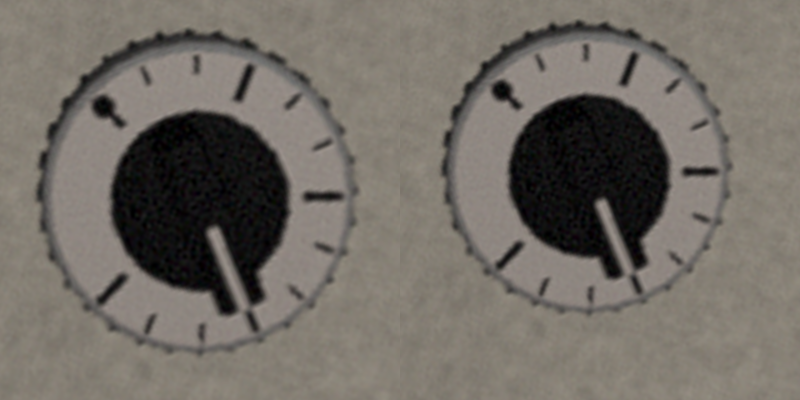

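The pointer line runs from (600,200) to (632,275), about -67°, right on the 45 tick, and the case is where it was.

```bash
python3 -c "
from cell import manip
print(manip.sign_off())"
```

```text
the job is handed in; nothing more can be done
None
```

I wound the timer past 60 minutes and set it back to 45; the last picture shows the pointer on the 45 tick and the case where it was, and the job is handed in (no verdict was returned).

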